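# Snap the mandrel into its clip stand on the jeweller's bench

## Task

Put the metal mandrel away in its clip stand: bring it from the wooden shelf into the mouth of the clip and push it down past the orange sprung jaw until it is fully home on both saddles, roughly centred end to end, with the jaw closed again over it. Leave the tumbler, the dish and the hammer where they are.

Things in the scene. Friction and masses are not known exactly. Their poses are not given: they have to be found in the camera images.
- clip_stand: Stand fixed to the bench: grey base plate 140 x 150 x 12 mm with a wooden shelf block and, in front of it, a fork clip. Origin: on the bench top, straight under the middle of the clip's seat; z up; y along the clip (the way the mandrel lies when home); x from the shelf towards the clip, across the mandrel. All x and heights given below are in this frame, in mm.
- shelf (a point): Middle of the wooden shelf's flat top, 60 mm high. The shelf spans x = -115 to -32 and y = -75 to 75; a dark lip along its rear edge (x = -121 to -115) stands 4 mm higher.
- stop (a point): Middle between the tops of the two blue fixed uprights (90 mm high, x = 11.5 to 19.5), which stop the mandrel. They stand at y = -45 and y = +45, each 14 mm wide; below each is a steel saddle (top 30 mm high) and facing it an orange jaw arm. Between them (y = -38 to 38, x above -32) the clip is open from above down to 28 mm high: room for fingers.
- seat (a point): Where the middle of the mandrel's axis lies when it is fully home: 41 mm above the bench, on the stand's z axis. Axes as the stand's. A home mandrel's top is 52 mm above the bench.
- mouth (a point): Where the middle of the mandrel's axis lies when it rests in the mouth of the clip, on the jaw's noses and against the blue uprights, not yet pushed down: 67 mm above the bench, 26 mm above the seat. Axes as the stand's.
- jaw (a joint): Orange sprung jaw with two white noses (radius 5 mm), one at each station, hinged along y low in the stand. 0 = closed (spring-held); grows to 0.5 rad as the noses swing out towards the shelf (-x). About 0.18 rad when the mandrel is passing. Pushing the mandrel past takes roughly 5 to 15 N.
- jaw_nose (a point): Midway between the two noses' axes; with the jaw closed at x = -9.5 mm and 54.5 mm high in the stand's frame. The jaw's flat top is 59.5 mm high, from x = -24 mm to the noses.
- mandrel: Loose round aluminium rod, 22 mm in diameter, 170 mm long, about 0.12 kg, with a red band at its -y end and a thin dark ring near the other. Origin: the middle of its axis; its y is its axis (x and z turn as it rolls). It starts lying on the wooden shelf, roughly parallel to the clip, axis 71 mm above the bench.
- tumbler: Bystander: upright taupe drinking tumbler, 72 mm in diameter, 190 mm high; origin under its centre. Leave it.
- dish: Bystander: white bowl, 100 mm across, 35 mm high; origin under its centre. Leave it.
- hammer: Bystander: hammer 240 mm long lying on the bench; origin under its middle. Leave it.
Things that resemble listed ones, but are neither listed nor needed, are in the scene too. Of the things that look like the mandrel, the smaller one is meant. There is more than one size of the clip_stand; the one meant has the size given above.

How it is judged:
At the end, for the whole second after the job is handed in: The mandrel lies at rest on both saddles: the middle of its axis within 3 mm in height and 4 mm across of the seat point and within 20 mm of it along the clip, its axis within 0.05 rad of the clip's, and the jaw closed again over it (less than 0.05 rad) (z of mandrel in the frame of seat between -0.003 and 0.003 m and x of mandrel in the frame of seat between -0.004 and 0.004 m and y of mandrel in the frame of seat between -0.02 and 0.02 m and angle between the y axis of mandrel and the y axis of seat, either way round below 0.05 rad and value of joint jaw below 0.05 rad and linear speed of mandrel below 0.02 m/s); the robot touches nothing.
It fails at once if the tumbler is moved more than 20 mm or tipped (distance of tumbler from where it was at the start of the episode above 0.02 m or angle between tumbler's own z axis and vertical above 0.3 rad).
It fails at once if the dish is moved more than 20 mm (distance of dish from where it was at the start of the episode above 0.02 m).
It fails at once if the hammer is moved more than 20 mm (distance of hammer from where it was at the start of the episode above 0.02 m).
It also fails if it takes over 38 s, if anything falls off the work surface, if the arm or the gripper's body presses on something with over 40 N, if the wrist force passes 120 N, or if a joint passes its speed limit or range.

## Robot

A 6-joint arm with a two-finger parallel gripper is mounted at the origin on the work surface. World frame = base frame: x ahead of the robot, y to its left, z up, the work surface at z = 0. Lengths are in m, angles in rad, forces in N, time in s.
With the tool pointing down it reaches from about 0.275 to 0.875 m from the base axis. Payload 12.5 kg.
Tool frame: the origin (TCP) lies at the very end of the fingers, on their centre line; the grasp point (between the pads) lies 19 mm behind it; z points along the fingers, y is the direction in which the jaws open and shut (so a half turn about z gives the same grasp; the last joint's range is limited). The gripper opens to 85 mm and grips with 20 to 120 N. Pads are 22 mm wide; open, the fingers measure 114 mm over their backs; the gripper's body (76 mm by 85 mm) begins 54 mm behind the grasp point. The pads swing forward as they close: fully open they stand 13 mm farther back than shut.
Start: joints at [1.154, 0.351, 1.652, -0, 1.139, -0.085], TCP at [0.179, 0.52, 0.231] pointing down, gripper open.
Joint ranges: [-2.75, 2.75], [-0.79, 2.1], [0.01, 2.65], [-1.57, 4.71], [0.07, 3.14], [-2.87, 2.87]. Speed limits (rad/s): [2.22, 2.22, 2.79, 3.14, 3.14, 3.14].

## Interface

Orientations are given as a rotation vector (axis times angle).
In Python, from plant import robot gives the robot as it stands.
- The arm moves only by the tool arm_command, never from a script. Its argument "rows" is one flat list of numbers, 7 for each row, row after row: the shift along the tool's x, y, z in mm, then the turn, a rotation vector about the tool's x, y, z in degrees, then the opening, from -1 (shut) to 1 (fully open), so that 0 is half open. A call has 1 to 8 rows; each row shifts and turns the pose as measured when the row begins, along the tool's axes as they then stand; what a row does not reach is not made up. A row lasts 1/10 s, in which the tool goes at most 50 mm and 8.59 degrees, less where a joint would pass 70% of its speed; a pose out of reach is approached as far as the arm can. A call with a gripper value outside its range is refused whole. The fingers move at their own pace and stop on an object; "grip_force" is the grip in N (left out, the last holds). Time passes only in rows, so rows that do not move let the fingers close. It gives the time, the measured TCP pose, the force and the opening at its end, in the units of the state.
- robot.state(): the state, without advancing time (a new reading comes with each control period).
- robot.get_image(name): name is "side" or "top"; returns a dict with "image" (420x560x3 uint8, red, green, blue), "camera_matrix" (3x3 intrinsics, pixels), "world_from_camera" (4x4, takes a point from camera to world coordinates). Camera axes: x right, y down, z forward; pixel columns grow to the right and rows downward; lengths in m; the calibration is good to about 2 mm. A picture is of the moment at which its call begins. There is no depth.
- robot.finish_job(): hands the job in, once; it reports no verdict.
The state is a dict: "time": time; "joint_positions": joint angles; "qd": joint speeds; "joint_torque": joint torques, N m; "ee_pos": TCP position; "orientation": TCP orientation; "ft_force": force on the tool from outside, world axes, zero at the start; "torque": the same for the moment, N m; "width": finger opening in m.
Only numpy, scipy, OpenCV 4.12 (cv2) and the standard library are available. Lean on these libraries where they do the work, as an engineer would, in place of code of your own. Each camera call takes 0.05 s, during which the arm holds its last target.

## Working session

There is one attempt and no reset: what is moved stays moved. The work goes in short steps, Python scripts to look and compute and a tool call to move; the robot and the scene stay as the last step left them, time stands still between calls to the robot, and variables do not carry over. Pictures are saved under pics/ and viewed, and the job is handed in when it is done.

Besides the shell and the picture viewer there is one more tool, called by a JSON object that holds its "name" and its "arguments". arm_command: Moves the arm, as the interface text tells. Its arguments: {"type":"object","properties":{"rows":{"type":"array"},"grip_force":{"type":"number"}},"required":["rows"]}

```bash
mkdir -p pics; ls; cat > h.py <<'E'
import numpy as np,cv2
from plant import robot
def grab(n,f):
    d=robot.get_image(n); cv2.imwrite(f,d['image'][:,:,::-1]); np.savez(f[:-4]+'.npz',K=d['camera_matrix'],T=d['world_from_camera'],im=d['image']); return d
def ld(f): return np.load(f)
def ray(d,uv):
    K,T=d['K'],d['T']; r=T[:3,:3]@np.linalg.inv(K)@np.array([uv[0],uv[1],1.]); return T[:3,3],r
def onz(d,uv,z):
    o,r=ray(d,uv); return o+r*(z-o[2])/r[2]
def proj(d,p):
    T=np.linalg.inv(d['T']); q=d['K']@(T[:3,:3]@np.array(p)+T[:3,3]); return q[:2]/q[2]
E
python3 - <<'E'
from h import *
for n in('top','side'):
    d=grab(n,f'pics/{n}0.png'); print(d['camera_matrix'],d['world_from_camera'])
print(robot.state())
E
```

```text
pics
[[432.60897888   0.         283.28837309]
 [  0.         432.60897888 209.05739139]
 [  0.           0.           1.        ]] [[ 0.00524183 -0.98150754  0.19135171  0.25293257]
 [-0.99991859 -0.00291842  0.01242188  0.0026344 ]
 [-0.01163373 -0.19140125 -0.98144293  1.13117178]
 [ 0.          0.          0.          1.        ]]
[[543.8277317    0.         280.78085295]
 [  0.         543.8277317  206.66494958]
 [  0.           0.           1.        ]] [[ 0.80044956 -0.32755084  0.501987   -0.34153468]
 [-0.59936003 -0.4470737   0.66399749 -1.07046595]
 [ 0.00693225 -0.83236744 -0.55418083  0.98188845]
 [ 0.          0.          0.          1.        ]]
{'time': 0.1, 'joint_positions': array([ 1.15441016e+00,  3.51194539e-01,  1.65235179e+00, -3.61748556e-06,
        1.13912776e+00, -8.46244825e-02]), 'qd': array([ 9.23757475e-04, -1.70835078e-03, -2.18798445e-03,  9.68812502e-05,
       -8.01545949e-04,  9.00732058e-04]), 'joint_torque': array([ 1.49388128e-03, -5.06835723e+01, -2.91881669e+01, -1.05658236e-05,
        2.58143649e-03,  3.14179283e-05]), 'ee_pos': array([0.17900684, 0.51973501, 0.23080875]), 'orientation': array([-5.18697220e-01, -3.09820763e+00,  1.64683760e-03]), 'ft_force': array([ 0.11000914, -0.26154141, -0.1216215 ]), 'torque': array([-0.01437352, -0.05432882, -0.05572971]), 'width': 0.08505842064354166}
```

View pics/top0.png

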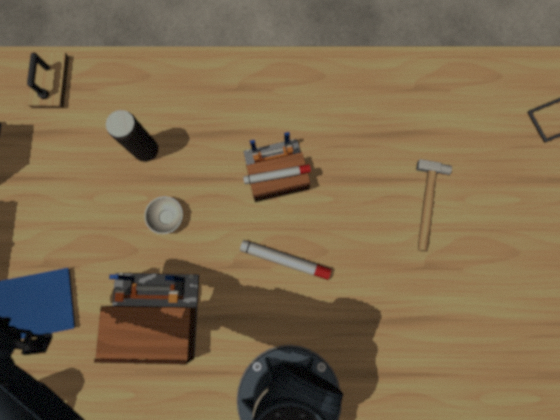

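View pics/side0.png

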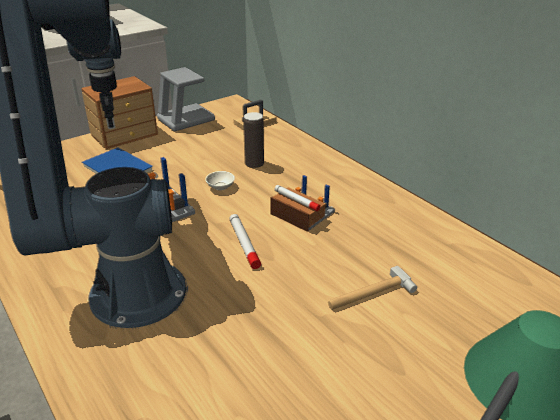

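```bash
python3 - <<'E'
from h import *
a=ld('pics/top0.npz');b=ld('pics/side0.npz')
A=cv2.resize(a['im'][120:210,225:335],None,fx=6,fy=6,interpolation=cv2.INTER_CUBIC)
B=cv2.resize(b['im'][165:240,260:350],None,fx=8,fy=8,interpolation=cv2.INTER_CUBIC)
cv2.imwrite('pics/ct.png',A[:,:,::-1]);cv2.imwrite('pics/cs.png',B[:,:,::-1])
for p,q,z in [((245,180),(310,169),.071),((242,246),(331,273),.015)]:
    P,Q=onz(a,p,z),onz(a,q,z);print(P,Q,np.linalg.norm(P-Q))
E
```

```text
[0.53432821 0.11342969 0.071     ] [ 0.56353817 -0.05128258  0.071     ] 0.16728225448083836
[0.37280106 0.1231408  0.015     ] [ 0.30466226 -0.10587716  0.015     ] 0.23893957916330436
```

View pics/ct.png

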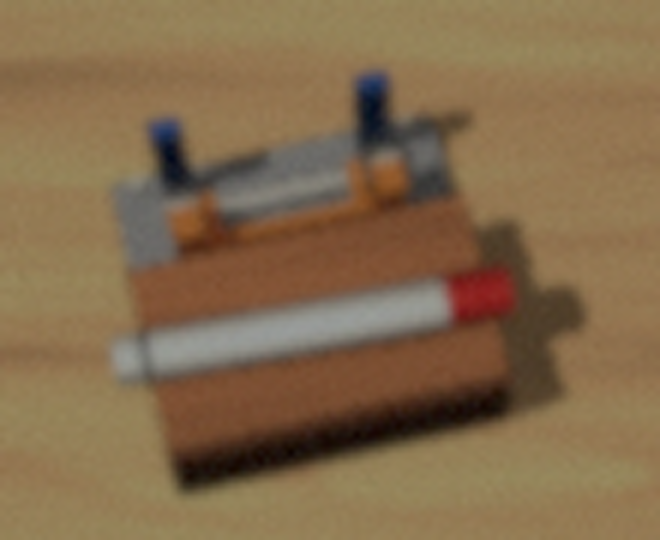

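View pics/cs.png

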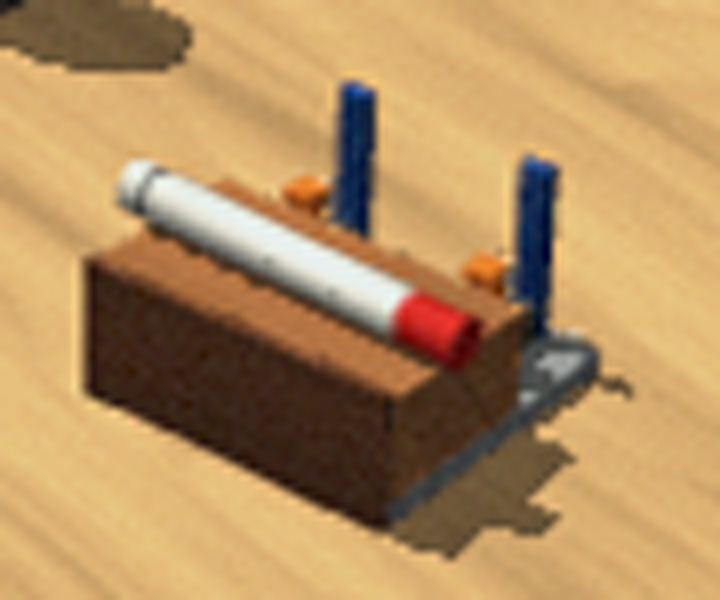

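```bash
cat > fit.py <<'E'
from h import *
from scipy.optimize import least_squares
a=ld('pics/top0.npz');b=ld('pics/side0.npz')
ct=lambda u,v:np.array([(u+.5)/6-.5+225,(v+.5)/6-.5+120])
cs=lambda u,v:np.array([(u+.5)/8-.5+260,(v+.5)/8-.5+165])
C=[(a,ct(166,130),(15.5,45,90)),(a,ct(372,83),(15.5,-45,90)),(a,ct(468,200),(-32,-75,60)),(a,ct(132,268),(-32,75,60)),
(b,cs(525,315),(-32,-75,60)),(b,cs(222,182),(-32,75,60)),(b,cs(390,398),(-121,-75,64)),(b,cs(88,260),(-121,75,64)),(b,cs(357,92),(15.5,45,90)),(b,cs(540,165),(15.5,-45,90))]
def W(p,q):
    c,s=np.cos(p[2]),np.sin(p[2]); q=np.array(q)/1e3
    return np.array([p[0]+c*q[0]-s*q[1],p[1]+s*q[0]+c*q[1],q[2]])
def res(p,only=None): return np.concatenate([proj(d,W(p,q))-uv for d,uv,q in C if only is None or d is only])
for o in(None,a,b):
    r=least_squares(lambda p:res(p,o),[.62,.02,.15]); print(r.x,np.round(res(r.x,o),1))
E
python3 fit.py
python3 - <<'E'
from h import *
# mandrel by masks
for f,box in(('top0',(225,335,120,210)),('side0',(260,350,165,240))):
    d=ld(f'pics/{f}.npz');x0,x1,y0,y1=box;im=d['im'];hsv=cv2.cvtColor(im,cv2.COLOR_RGB2HSV)
    red=((hsv[...,0]<6)|(hsv[...,0]>174))&(hsv[...,1]>170)&(hsv[...,2]>100)
    wh=(hsv[...,1]<60)&(hsv[...,2]>120)
    m=((red|wh)*255).astype(np.uint8);z=np.zeros_like(m);z[y0:y1,x0:x1]=m[y0:y1,x0:x1]
    n,l,s,c=cv2.connectedComponentsWithStats(z)
    cc=max(range(1,n),key=lambda i:s[i,4]); pts=np.argwhere(l==cc)[:,::-1].astype(np.float32)
    r=cv2.minAreaRect(pts);bx=cv2.boxPoints(r);print(f,s[cc],r,red[l==cc].sum());print(bx)
    e=[(bx[i]+bx[(i+1)%4])/2 for i in range(4)]
    for q in e: print(q,onz(d,q,.071))
E
```

```text
[0.62739835 0.04715223 0.23777721] [ 0.3 -0.5  0.6 -0.5  0.1 -1.5 -0.4  0.2 -0.1 -0.3  0.  -0.1 -0.6  0.8
 -1.2  0.5 -0.3  0.5 -0.4  0.7]
[0.62586878 0.04741132 0.22420129] [ 0.2 -0.1  0.6  0.2 -0.1 -0.5 -0.8  0.4]
[0.62973217 0.04820361 0.24297968] [ 0.4 -0.7  0.3 -0.4  0.   0.4 -0.7  0.2  0.   0.1 -0.1  0.3]
top0 [243 167  57  17 377] ((271.0167236328125, 174.5899200439453), (7.01909065246582, 56.335636138916016), 79.4608154296875) 0
[[242.68217 176.2917 ]
 [298.0674  165.98747]
 [299.35126 172.88814]
 [243.96603 183.19237]]
[270.3748  171.13959] [0.55771181 0.04938714 0.071     ]
[298.70935 169.4378 ] [ 0.56233116 -0.0226014   0.071     ]
[271.65863 178.04025] [0.53959853 0.04593493 0.071     ]
[243.3241  179.74203] [0.53499367 0.11769494 0.071     ]
side0 [275 185  44  25 272] ((296.0000305175781, 196.50001525878906), (46.957427978515625, 6.260990142822266), 26.56505012512207) 49
[[273.60004 188.80002]
 [276.40002 183.20001]
 [318.40002 204.20001]
 [315.60004 209.80002]]
[275.00003 186.00002] [0.54024647 0.12753476 0.071     ]
[297.40002 193.70001] [0.56957903 0.04884489 0.071     ]
[317.00003 207.00002] [ 0.57077297 -0.04523423  0.071     ]
[294.60004 199.30002] [0.5425524  0.02854697 0.071     ]
```

```bash
cat >> h.py <<'E'
from scipy.spatial.transform import Rotation as Ro
def delta(p,yaw,flip=1):
    s=robot.state();R=Ro.from_rotvec(s['orientation']).as_matrix()
    y=flip*np.array([np.cos(yaw),np.sin(yaw),0]);z=np.array([0,0,-1.]);x=np.cross(y,z)
    G=np.stack([x,y,z],1)
    print('t',round(s['time'],2),'pos',np.round(s['ee_pos']*1e3,1),'F',np.round(s['ft_force'],1),'w',round(s['width']*1e3,1),'j6',round(s['joint_positions'][5],2))
    print('shift tool mm',np.round(R.T@(np.array(p)-s['ee_pos'])*1e3,1),'turn deg',np.round(np.degrees(Ro.from_matrix(R.T@G).as_rotvec()),1),'Rx',np.round(R[:,0],3),'Ry',np.round(R[:,1],3))
E
python3 - <<'E'
from h import *
b=ld('pics/side0.npz')
cs=lambda u,v:np.array([(u+.5)/8-.5+260,(v+.5)/8-.5+165])
P,Q=onz(b,cs(130,187),.071),onz(b,cs(460,341),.071);print(P,Q,(P+Q)/2,np.arctan2(Q[0]-P[0],P[1]-Q[1]),np.linalg.norm(P-Q))
delta((.551,.035,.16),.178);delta((.551,.035,.16),.178,-1)
E
```

```text
[0.53533869 0.11648659 0.071     ] [ 0.57026771 -0.04612958  0.071     ] [0.5528032 0.0351785 0.071    ] 0.21157950711182258 0.16632515269573192
t 0.1 pos [179.  519.7 230.8] F [ 0.1 -0.3 -0.1] w 85.1 j6 -0.08
shift tool mm [-509.6 -337.1   71.1] turn deg [-0.1  0.  60.8] Rx [-0.945  0.326  0.   ] Ry [ 0.326  0.945 -0.001]
t 0.1 pos [179.  519.7 230.8] F [ 0.1 -0.3 -0.1] w 85.1 j6 -0.08
shift tool mm [-509.6 -337.1   71.1] turn deg [-0.000e+00 -1.000e-01 -1.192e+02] Rx [-0.945  0.326  0.   ] Ry [ 0.326  0.945 -0.001]
```

{"name": "arm_command", "arguments": {"rows": [-40,-26,0,0,0,7.6,-0.1,-43,-21,0,0,0,7.6,-0.1,-46,-15,0,0,0,7.6,-0.1,-47,-9,0,0,0,7.6,-0.1,-48,-3,0,0,0,7.6,-0.1,-48,4,0,0,0,7.6,-0.1,-47,10,0,0,0,7.6,-0.1,-45,16,0,0,0,7.6,-0.1], "grip_force": 50}}

```text
time: 0.9
ee_pos: [0.4123, 0.2038, 0.2291]
orientation: [-2.052, -2.378, 0.004]
ft_force: [0.2, 0.5, -0.3]
width: 0.0384
```

```bash
python3 - <<'E'
from h import *
delta((.5515,.034,.15),.19)
E
```

```text
t 0.9 pos [412.3 203.8 229.1] F [ 0.2  0.5 -0.3] w 38.4 j6 0.21
shift tool mm [-188.3  113.    79.1] turn deg [-0.1  0.1 -2.5] Rx [-0.146  0.989 -0.001] Ry [ 0.989  0.146 -0.002]
```

{"name": "arm_command", "arguments": {"rows": [-40,24,0,0,0,-1,-0.1,-40,24,5,0,0,-1,-0.1,-40,24,15,0,0,-0.5,-0.1,-38,23,25,0,0,0,-0.1,-30,18,28,0,0,0,-0.1,0,0,0,0,0,0,-0.1]}}

```text
time: 1.5
ee_pos: [0.5599, 0.0271, 0.1548]
orientation: [2.011, 2.412, -0.002]
ft_force: [-1.3, 0.7, 0.3]
width: 0.038
```

```bash
python3 - <<'E'
from h import *
delta((.5515,.034,.09),.19)
for n in('top','side'):
    d=grab(n,f'pics/{n}1.png')
a=ld('pics/top1.npz');b=ld('pics/side1.npz')
A=cv2.resize(a['im'][120:210,225:335],None,fx=5,fy=5,interpolation=cv2.INTER_CUBIC)
B=cv2.resize(b['im'][145:235,260:350],None,fx=5,fy=5,interpolation=cv2.INTER_CUBIC)
B=cv2.copyMakeBorder(B,0,0,0,0,0)
cv2.imwrite('pics/c1.png',np.hstack([A[:450,:],B])[:,:,::-1][:,::1][:, :1000] if False else cv2.resize(np.hstack([A,B]),(800,360))[:,:,::-1])
E
```

```text
t 1.5 pos [559.9  27.1 154.8] F [-1.3  0.7  0.3] w 38.0 j6 -0.21
shift tool mm [ 8.4 -7.  64.8] turn deg [-0.   0.1 -0.5] Rx [-0.18   0.984 -0.002] Ry [ 0.984  0.18  -0.   ]
```

View pics/c1.png

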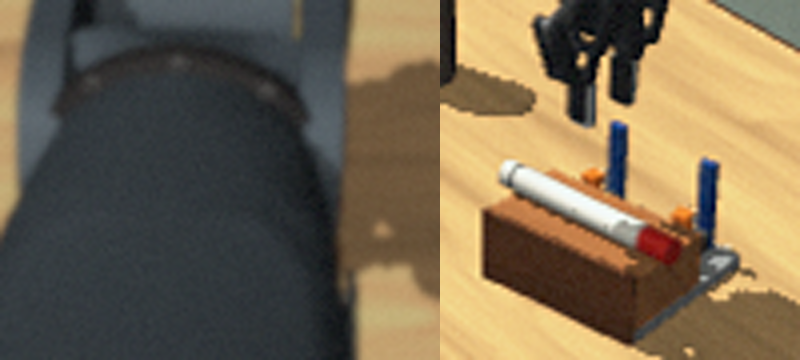

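The top view is blocked by the arm. The side view shows the open fingers (near 585,110 in the crop) above the rod, clear of the uprights.

{"name": "arm_command", "arguments": {"rows": [8,-7,20,0,0,0,-0.1,0,0,25,0,0,0,-0.1,0,0,15,0,0,0,-0.1,0,0,0,0,0,0,-0.1]}}

```text
time: 2.0
ee_pos: [0.5508, 0.0403, 0.1007]
orientation: [2.0, 2.413, 0.008]
ft_force: [1.0, -0.2, 0.9]
width: 0.0385
```

```bash
python3 - <<'E'
from h import *
delta((.5515,.034,.0635),.19)
b=grab('side','pics/side2.png')
cv2.imwrite('pics/c2.png',cv2.resize(b['image'][145:235,260:350],None,fx=6,fy=6,interpolation=cv2.INTER_CUBIC)[:,:,::-1])
E
```

```text
t 2.0 pos [550.8  40.3 100.7] F [ 1.  -0.2  0.9] w 38.5 j6 -0.2
shift tool mm [-6.3 -0.8 37.2] turn deg [ 0.5  0.1 -0.2] Rx [-0.186  0.983 -0.002] Ry [0.983 0.186 0.009]
```

View pics/c2.png

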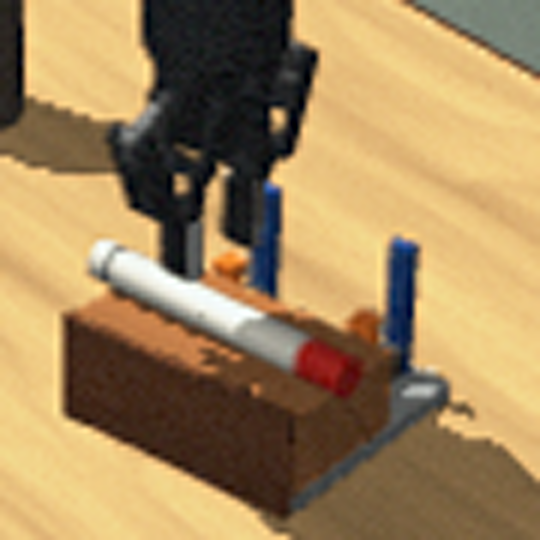

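{"name": "arm_command", "arguments": {"rows": [-6,0,15,0.5,0,0,-0.1,0,0,13,0,0,0,-0.1,0,0,8,0,0,0,-0.1,0,0,0,0,0,0,-0.1]}}

```text
time: 2.45
ee_pos: [0.554, 0.0349, 0.066]
orientation: [1.999, 2.416, 0.003]
ft_force: [-0.1, 0.1, 0.2]
width: 0.0383
```

```bash
python3 - <<'E'
from h import *
delta((.5515,.034,.0635),.19)
b=grab('side','pics/side3.png')
cv2.imwrite('pics/c3.png',cv2.resize(b['image'][145:235,260:350],None,fx=6,fy=6,interpolation=cv2.INTER_CUBIC)[:,:,::-1])
E
```

```text
t 2.45 pos [554.   34.9  66. ] F [-0.1  0.1  0.2] w 38.3 j6 -0.21
shift tool mm [-0.4 -2.6  2.5] turn deg [ 0.3  0.2 -0.1] Rx [-0.187  0.982 -0.003] Ry [0.982 0.187 0.005]
```

View pics/c3.png

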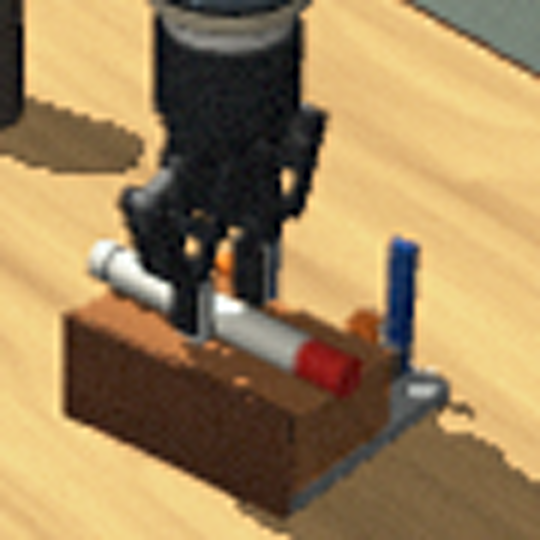

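Fingers straddle the rod near its middle. Lowering slightly and closing.

{"name": "arm_command", "arguments": {"rows": [0,-2,2.5,0,0,0,-0.1,0,0,0,0,0,0,-1,0,0,0,0,0,0,-1,0,0,0,0,0,0,-1,0,0,0,0,0,0,-1]}}

```text
time: 3.0
ee_pos: [0.5526, 0.0344, 0.0648]
orientation: [1.998, 2.414, 0.005]
ft_force: [0.2, -0.4, -0.6]
width: 0.0203
```

```bash
python3 - <<'E'
from h import *
delta((.5515,.034,.0635),.19)
b=grab('side','pics/side4.png')
cv2.imwrite('pics/c4.png',cv2.resize(b['image'][145:235,260:350],None,fx=6,fy=6,interpolation=cv2.INTER_CUBIC)[:,:,::-1])
E
```

```text
t 3.0 pos [552.6  34.4  64.8] F [ 0.2 -0.4 -0.6] w 20.3 j6 -0.21
shift tool mm [-0.2 -1.2  1.3] turn deg [ 0.4  0.2 -0.1] Rx [-0.187  0.982 -0.004] Ry [0.982 0.187 0.007]
```

View pics/c4.png

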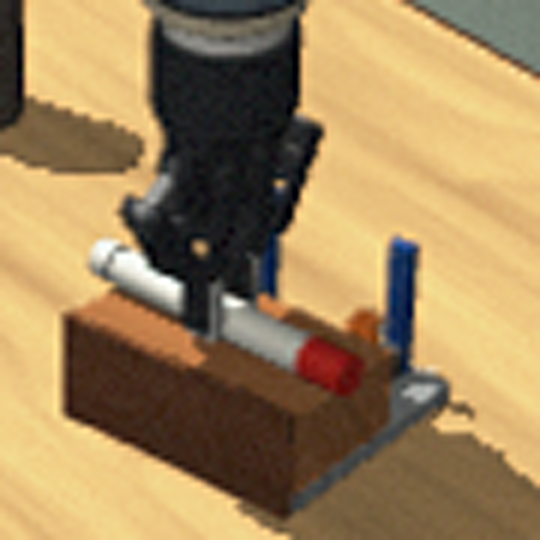

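{"name": "arm_command", "arguments": {"rows": [0,0,-10,-0.4,0,0,-1,0,0,-15,0,0,0,-1,0,0,-20,0,0,0,-1,0,0,0,0,0,0,-1], "grip_force": 70}}

```text
time: 3.45
ee_pos: [0.5519, 0.0345, 0.1126]
orientation: [1.995, 2.411, 0.014]
ft_force: [-0.5, -0.2, -1.2]
width: 0.0191
```

```bash
python3 - <<'E'
from h import *
delta((.628,.0475,.11),.237)
b=grab('side','pics/side5.png')
cv2.imwrite('pics/c5.png',cv2.resize(b['image'][135:225,260:350],None,fx=6,fy=6,interpolation=cv2.INTER_CUBIC)[:,:,::-1])
E
```

```text
t 3.45 pos [551.9  34.5 112.6] F [-0.5 -0.2 -1.2] w 19.1 j6 -0.21
shift tool mm [-1.5 77.2  3.8] turn deg [ 0.8  0.2 -2.8] Rx [-0.187  0.982 -0.004] Ry [0.982 0.187 0.015]
```

View pics/c5.png

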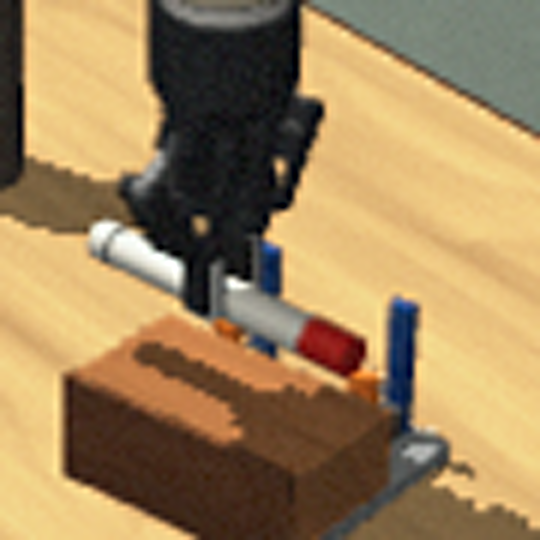

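{"name": "arm_command", "arguments": {"rows": [0,20,0,0.5,0,-1.4,-1,0,25,0,0.3,0,-1.4,-1,0,20,0,0,0,0,-1,0,8,0,0,0,0,-1,0,0,0,0,0,0,-1]}}

```text
time: 4.0
ee_pos: [0.6223, 0.0505, 0.1081]
orientation: [-1.94, -2.469, 0.01]
ft_force: [-0.8, -0.1, -0.8]
width: 0.0195
```

```bash
python3 - <<'E'
from h import *
delta((.628,.0475,.11),.237)
b=grab('side','pics/side6.png');grab('top','pics/top6.png')
cv2.imwrite('pics/c6.png',cv2.resize(b['image'][125:225,260:370],None,fx=6,fy=6,interpolation=cv2.INTER_CUBIC)[:,:,::-1])
E
```

```text
t 4.0 pos [622.3  50.5 108.1] F [-0.8 -0.1 -0.8] w 19.5 j6 -0.23
shift tool mm [-4.3  4.8 -1.9] turn deg [-0.3  0.1  0.1] Rx [-0.236  0.972 -0.002] Ry [ 0.972  0.236 -0.006]
```

View pics/c6.png

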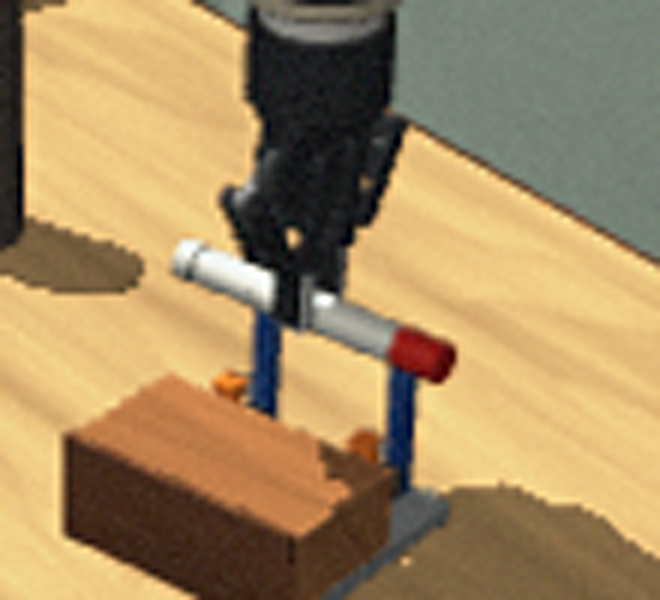

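View pics/top6.png

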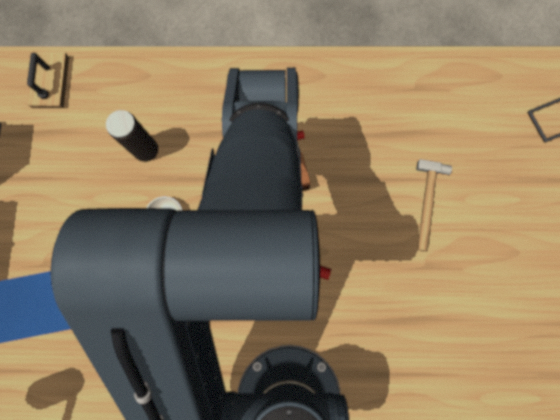

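```bash
python3 - <<'E'
from h import *
b=ld('pics/side6.npz')
c=lambda u,v:np.array([(u+.5)/6-.5+260,(v+.5)/6-.5+125])
for z in(.112,.1145,.117):
    P,Q=onz(b,c(180,258),z),onz(b,c(449,359),z);print(z,(P+Q)/2,np.arctan2(Q[0]-P[0],P[1]-Q[1]),np.linalg.norm(P-Q))
p=(.629,.0478,.2400)
cc,s=np.cos(.238),np.sin(.238)
def W(x,y,z): return (.6274+cc*x/1e3-s*y/1e3,.0472+s*x/1e3+cc*y/1e3,z/1e3)
q=lambda w:np.round((proj(b,w)-[260,125]+.5)*6-.5)
for w in [(15.5,45,90),(15.5,-45,90),(11.5,45,90),(11.5,-45,90),(-32,-75,60),(-121,-75,64)]: print(w,q(W(*w)))
E
```

```text
0.112 [0.6299831  0.05539209 0.112     ] 0.28144635584176075 0.17125330533668986
0.1145 [0.62719103 0.05215645 0.1145    ] 0.2814463558417604 0.17076113503357407
0.117 [0.62439895 0.04892081 0.117     ] 0.28144635584176103 0.17026896473045852
(15.5, 45, 90) [266. 312.]
(15.5, -45, 90) [402. 368.]
(11.5, 45, 90) [261. 315.]
(11.5, -45, 90) [398. 371.]
(-32, -75, 60) [393. 474.]
(-121, -75, 64) [289. 543.]
```

{"name": "arm_command", "arguments": {"rows": [-4,-4,0,-0.3,0,0,-1,0,0,15,0,0,0,-1,0,0,13,0,0,0,-1,0,0,8,0,0,0,-1,0,0,0,0,0,0,-1]}}

```text
time: 4.6
ee_pos: [0.6153, 0.0442, 0.0685]
orientation: [-1.942, -2.468, 0.006]
ft_force: [0.1, -0.3, -0.8]
width: 0.0197
```

```bash
cat >> h.py <<'E'
def stand():
    s=robot.state();d=s['ee_pos']-[.6274,.0472,0];c,sn=np.cos(.238),np.sin(.238);F=s['ft_force']
    print('stand xyz',np.round([1e3*(c*d[0]+sn*d[1]),1e3*(-sn*d[0]+c*d[1]),1e3*d[2]],1),'F stand',np.round([c*F[0]+sn*F[1],-sn*F[0]+c*F[1],F[2]],1),'tq',np.round(s['torque'],2))
E
python3 - <<'E'
from h import *
stand();delta((.6196,.0453,.07),.237)
b=grab('side','pics/side7.png')
cv2.imwrite('pics/c7.png',cv2.resize(b['image'][125:225,260:370],None,fx=6,fy=6,interpolation=cv2.INTER_CUBIC)[:,:,::-1])
E
```

```text
stand xyz [-12.5  -0.1  68.5] F stand [-0.  -0.3 -0.8] tq [0.03 0.03 0.02]
t 4.6 pos [615.3  44.2  68.5] F [ 0.1 -0.3 -0.8] w 19.7 j6 -0.24
shift tool mm [ 0.1  4.4 -1.6] turn deg [-0.2  0.1  0. ] Rx [-0.235  0.972 -0.002] Ry [ 0.972  0.235 -0.003]
```

View pics/c7.png

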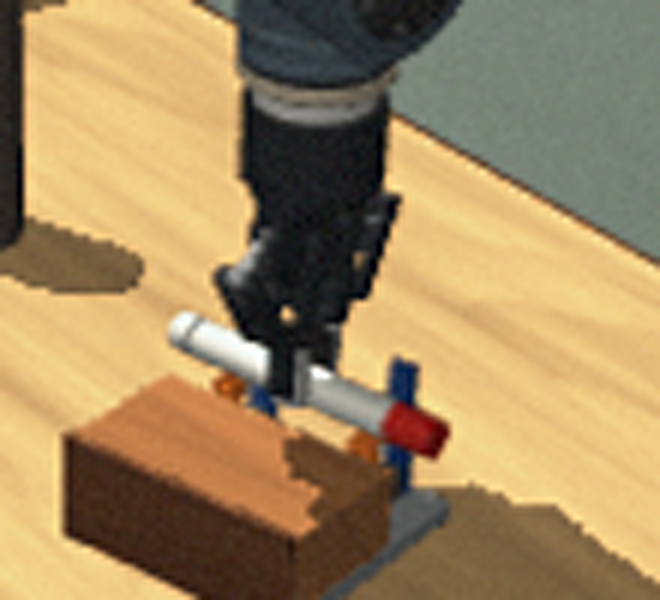

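{"name": "arm_command", "arguments": {"rows": [0,5,0,0,0,0,-1,0,4,0,0,0,0,-1,0,0,0,0,0,0,-1]}}

```text
time: 4.95
ee_pos: [0.6258, 0.0467, 0.0697]
orientation: [1.942, 2.468, -0.004]
ft_force: [-0.6, 0.5, -0.1]
width: 0.0191
```

```bash
python3 -c "
from h import *
stand()"
```

```text
stand xyz [-1.6 -0.2 69.7] F stand [-0.4  0.6 -0.1] tq [ 0.07 -0.03 -0.02]
```

{"name": "arm_command", "arguments": {"rows": [0,2,0,0,0,0,-1,0,0,0,0,0,0,-1]}}

```text
time: 5.15
ee_pos: [0.6284, 0.0473, 0.0702]
orientation: [1.941, 2.468, -0.003]
ft_force: [0.3, 0.2, -0.3]
width: 0.0192
```

```bash
python3 -c "
from h import *
stand()"
```

```text
stand xyz [ 1.  -0.2 70.2] F stand [ 0.3  0.2 -0.3] tq [-0.08 -0.04 -0.  ]
```

{"name": "arm_command", "arguments": {"rows": [0,2,1,0,0,0,-1,0,0,0,0,0,0,-1]}}

```text
time: 5.35
ee_pos: [0.6286, 0.0475, 0.0688]
orientation: [-1.941, -2.468, 0.008]
ft_force: [0.5, -0.4, -0.3]
width: 0.0197
```

```bash
python3 -c "
from h import *
stand()"
```

```text
stand xyz [ 1.2 -0.  68.8] F stand [ 0.4 -0.5 -0.3] tq [0.   0.01 0.  ]
```

{"name": "arm_command", "arguments": {"rows": [0,2,0,-0.3,0,0,-1,0,0,0,0,0,0,-1]}}

```text
time: 5.55
ee_pos: [0.6286, 0.0476, 0.0682]
orientation: [-1.941, -2.468, 0.007]
ft_force: [0.8, 0.3, -0.9]
width: 0.0192
```

```bash
python3 -c "
from h import *
stand()"
```

```text
stand xyz [ 1.3  0.1 68.2] F stand [ 0.9  0.1 -0.9] tq [-0.07  0.03  0.06]
```

{"name": "arm_command", "arguments": {"rows": [0,3,0,0,0,0,-1]}}

```text
time: 5.65
ee_pos: [0.6291, 0.0478, 0.0676]
orientation: [-1.938, -2.464, 0.014]
ft_force: [-21.1, -6.4, 6.4]
width: 0.0188
```

```bash
python3 -c "
from h import *
stand()
b=grab('side','pics/side8.png')
cv2.imwrite('pics/c8.png',cv2.resize(b['image'][125:225,260:370],None,fx=6,fy=6,interpolation=cv2.INTER_CUBIC)[:,:,::-1]);stand()"
```

```text
stand xyz [ 1.8  0.2 67.6] F stand [-22.   -1.3   6.4] tq [-1.17  3.51 -0.13]
stand xyz [ 1.6  0.2 67.3] F stand [-13.8  -1.3   2.9] tq [-0.8   2.26 -0.11]
```

View pics/c8.png

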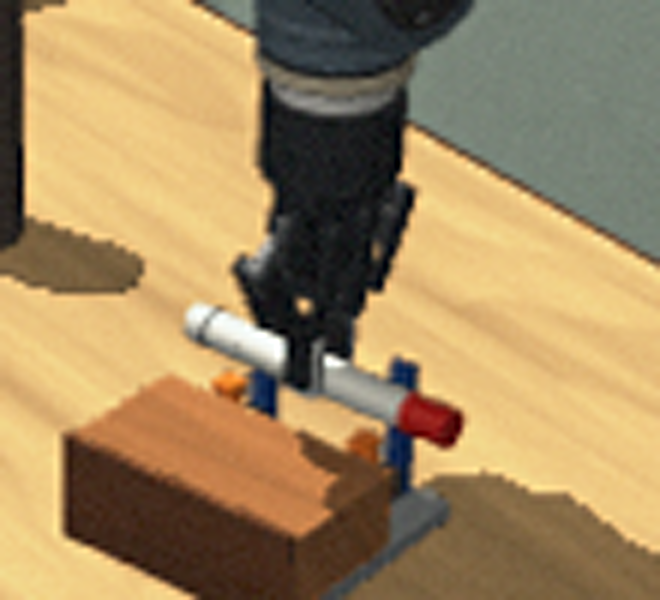

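{"name": "arm_command", "arguments": {"rows": [0,-0.5,0,0,0,0,-1,0,0,3,0,0,0,-1,0,0,4,0,0,0,-1], "grip_force": 100}}

```text
time: 6.0
ee_pos: [0.6288, 0.0476, 0.0604]
orientation: [-1.939, -2.464, 0.014]
ft_force: [-1.7, 0.9, 11.1]
width: 0.0185
```

```bash
python3 -c "
from h import *
stand();delta((.628,.0475,.06),.238)"
```

```text
stand xyz [ 1.5  0.1 60.4] F stand [-1.4  1.2 11.1] tq [-0.03  0.15 -0.18]
t 6.0 pos [628.8  47.6  60.4] F [-1.7  0.9 11.1] w 18.5 j6 -0.23
shift tool mm [ 0.1 -0.8  0.4] turn deg [-0.6  0.  -0. ] Rx [-0.235  0.972 -0.   ] Ry [ 0.972  0.235 -0.011]
```

{"name": "arm_command", "arguments": {"rows": [0,0,5,-0.3,0,0,-1,0,0,5,0,0,0,-1]}}

```text
time: 6.2
ee_pos: [0.629, 0.0475, 0.0523]
orientation: [-1.941, -2.467, 0.008]
ft_force: [-9.3, -0.6, 15.6]
width: 0.0185
```

```bash
python3 -c "
from h import *
stand();delta((.628,.0475,.06),.238)"
```

```text
stand xyz [ 1.7 -0.1 52.3] F stand [-9.2  1.6 15.6] tq [-0.29  1.55 -0.13]
t 6.2 pos [629.   47.5  52.3] F [-9.3 -0.6 15.6] w 18.5 j6 -0.23
shift tool mm [ 0.2 -1.1 -7.7] turn deg [-0.3  0.  -0. ] Rx [-0.235  0.972 -0.001] Ry [ 0.972  0.235 -0.006]
```

{"name": "arm_command", "arguments": {"rows": [0,-0.5,5,0,0,0,-1,0,0,5,0,0,0,-1,0,0,3,0,0,0,-1]}}

```text
time: 6.5
ee_pos: [0.629, 0.0473, 0.0413]
orientation: [-1.942, -2.467, 0.006]
ft_force: [-4.5, -0.9, 4.6]
width: 0.0183
```

```bash
python3 -c "
from h import *
stand();delta((.628,.0475,.06),.238)
b=grab('side','pics/side9.png')
cv2.imwrite('pics/c9.png',cv2.resize(b['image'][125:225,260:370],None,fx=6,fy=6,interpolation=cv2.INTER_CUBIC)[:,:,::-1]);stand()"
```

```text
stand xyz [ 1.6 -0.3 41.3] F stand [-4.5  0.2  4.6] tq [-0.13  0.82 -0.1 ]
t 6.5 pos [629.   47.3  41.3] F [-4.5 -0.9  4.6] w 18.3 j6 -0.23
shift tool mm [  0.4  -1.  -18.7] turn deg [-0.2  0.1 -0.1] Rx [-0.235  0.972 -0.001] Ry [ 0.972  0.235 -0.004]
stand xyz [ 1.6 -0.3 40.9] F stand [-2.1  0.5 -0.4] tq [-0.15  0.26 -0.08]
```

View pics/c9.png

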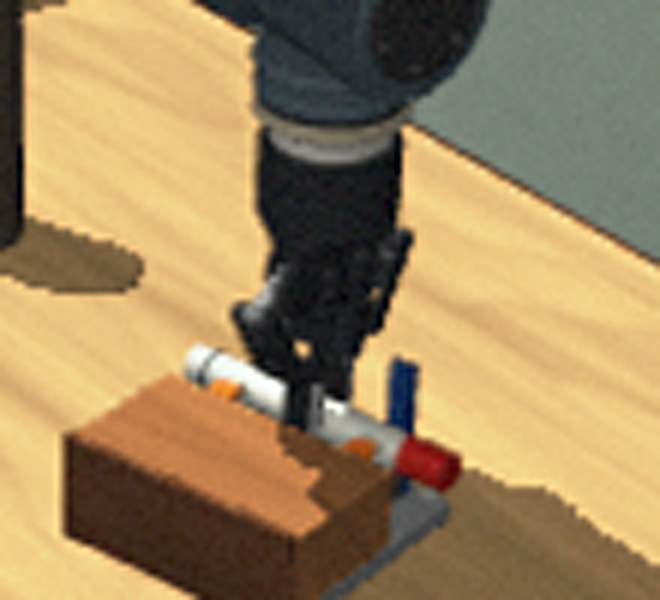

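Past the noses. Continuing to the saddles.

{"name": "arm_command", "arguments": {"rows": [0,0,4,0,0,0,-1,0,0,3,0,0,0,-1]}}

```text
time: 6.75
ee_pos: [0.6291, 0.0473, 0.0344]
orientation: [-1.942, -2.467, 0.007]
ft_force: [-16.7, -1.8, 36.9]
width: 0.018
```

```bash
python3 -c "
from h import *
stand()"
```

```text
stand xyz [ 1.6 -0.3 34.4] F stand [-16.7   2.1  36.9] tq [-0.27  2.86 -0.11]
```

{"name": "arm_command", "arguments": {"rows": [0,0,0,0,0,0,-1,0,0,0,0,0,0,-0.33,0,0,0,0,0,0,-0.33,0,0,0,0,0,0,-0.33]}}

```text
time: 7.15
ee_pos: [0.6301, 0.0475, 0.0344]
orientation: [1.943, 2.469, -0.004]
ft_force: [-0.3, -0.9, -0.2]
width: 0.0286
```

```bash
python3 -c "
from h import *
stand();delta((.628,.0475,.06),.238)
b=grab('side','pics/side10.png')
cv2.imwrite('pics/c10.png',cv2.resize(b['image'][125:225,260:370],None,fx=6,fy=6,interpolation=cv2.INTER_CUBIC)[:,:,::-1])"
```

```text
stand xyz [ 2.6 -0.3 34.4] F stand [-0.5 -0.8 -0.2] tq [ 0.   -0.05  0.08]
t 7.15 pos [630.1  47.5  34.4] F [-0.3 -0.9 -0.2] w 28.6 j6 -0.23
shift tool mm [  0.4  -2.  -25.6] turn deg [-0.1  0.1 -0. ] Rx [-0.235  0.972 -0.002] Ry [ 0.972  0.235 -0.002]
```

View pics/c10.png

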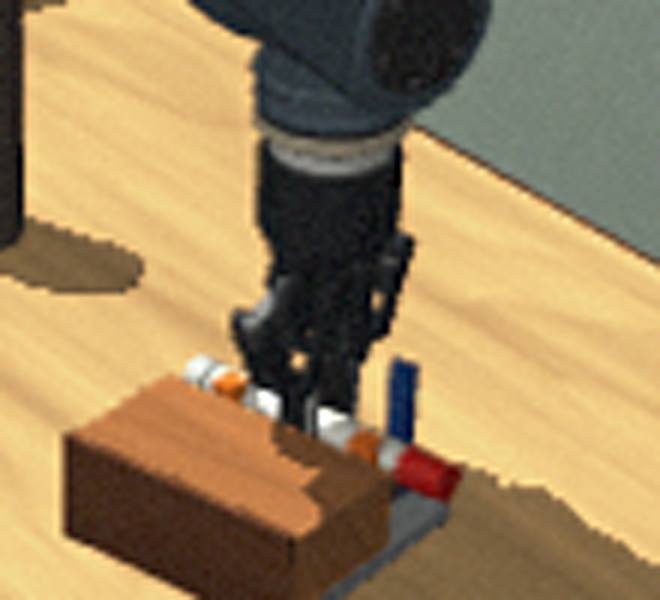

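{"name": "arm_command", "arguments": {"rows": [0,-1.5,-3,0,0,0,-0.33,0,0,-10,0,0,0,-0.33,0,0,-20,0,0,0,-0.33,0,0,-30,0,0,0,-0.33,0,0,-30,0,0,0,-0.33,0,0,-30,0,0,0,-0.33]}}

```text
time: 7.8
ee_pos: [0.6269, 0.0474, 0.1602]
orientation: [-1.94, -2.465, 0.01]
ft_force: [0.9, 0.3, -1.0]
width: 0.0288
```

```bash
python3 -c "
from h import *
stand();delta((.45,.2,.18),.238)
b=grab('side','pics/side11.png');grab('top','pics/top11.png')
cv2.imwrite('pics/c11.png',cv2.resize(b['image'][125:225,260:370],None,fx=6,fy=6,interpolation=cv2.INTER_CUBIC)[:,:,::-1])"
```

```text
stand xyz [ -0.4   0.3 160.2] F stand [ 1.   0.1 -1. ] tq [ 0.01 -0.03  0.02]
t 7.8 pos [626.9  47.4 160.2] F [ 0.9  0.3 -1. ] w 28.8 j6 -0.23
shift tool mm [ 189.9 -136.2  -18.8] turn deg [-0.4  0.  -0. ] Rx [-0.235  0.972 -0.   ] Ry [ 0.972  0.235 -0.008]
```

View pics/c11.png

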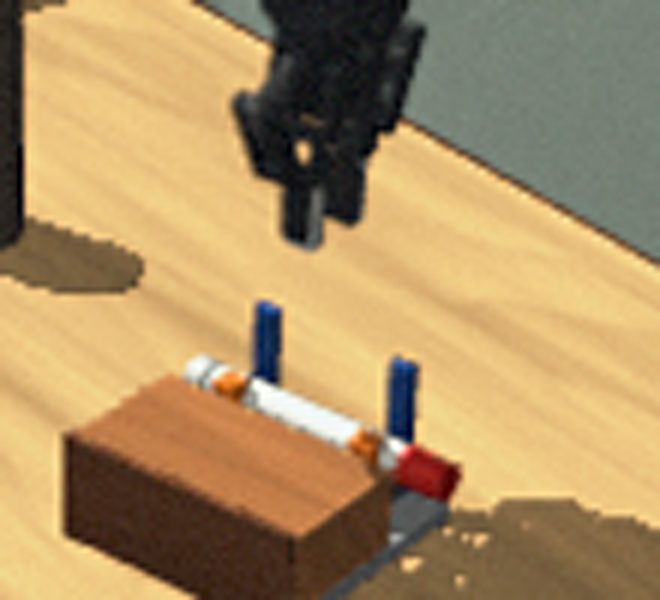

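The rod lies down in the clip with the orange noses over it. Clearing the arm to check from above.

{"name": "arm_command", "arguments": {"rows": [0,0,-40,0,0,0,-0.33,20,-25,-30,0,0,0,-0.33,38,-30,0,0,0,0,-0.33,38,-30,0,0,0,0,-0.33,38,-30,0,0,0,0,-0.33,38,-30,0,0,0,0,-0.33,38,-20,0,0,0,0,-0.33,20,0,0,0,0,0,-0.33]}}

```text
time: 8.7
ee_pos: [0.4069, 0.2354, 0.2378]
orientation: [1.947, 2.46, 0.005]
ft_force: [1.4, 0.0, 0.4]
width: 0.0286
```

```bash
python3 - <<'E'
from h import *
stand()
a=grab('top','pics/top12.png');b=grab('side','pics/side12.png')
A=cv2.resize(a['image'][120:210,225:335],None,fx=4,fy=4,interpolation=cv2.INTER_CUBIC)
B=cv2.resize(b['image'][165:240,260:350],None,fx=4,fy=4,interpolation=cv2.INTER_CUBIC)
B=cv2.copyMakeBorder(B,0,60,0,0,0)
cv2.imwrite('pics/c12.png',np.hstack([A,B])[:,:,::-1])
s,c=np.sin(.238),np.cos(.238)
def W(x,y,z): return (.628+c*x/1e3-s*y/1e3,.0474+s*x/1e3+c*y/1e3,z/1e3)
a=ld('pics/top12.npz');b=ld('pics/side12.npz')
for y in(85,-85):print(y,np.round((proj(a,W(0,y,41))-[225,120])*4),np.round((proj(b,W(0,y,41))-[260,165])*4+[440,0]))
E
```

```text
stand xyz [-169.9  234.9  237.8] F stand [ 1.3 -0.3  0.4] tq [-0.02  0.01  0.07]
85 [ 62. 143.] [564.  88.]
-85 [313.  86.] [734. 162.]
```

View pics/c12.png

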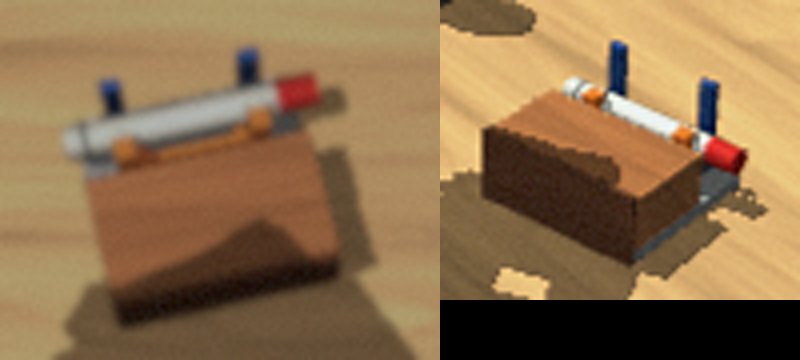

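View pics/top12.png

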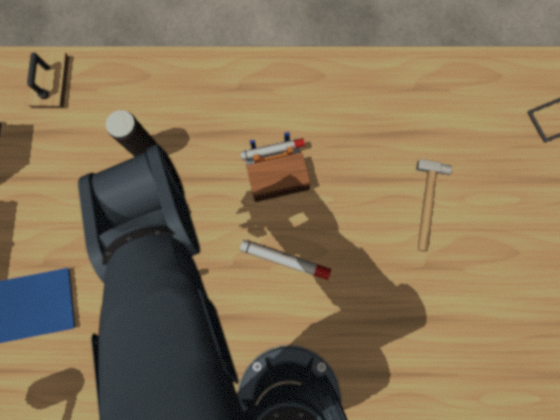

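```bash
python3 - <<'E'
from h import *
s,c=np.sin(.238),np.cos(.238)
a=ld('pics/top12.npz');b=ld('pics/side12.npz')
A=cv2.resize(a['im'][125:175,235:315],None,fx=10,fy=10,interpolation=cv2.INTER_CUBIC)
B=cv2.resize(b['im'][170:215,280:350],None,fx=11,fy=11,interpolation=cv2.INTER_CUBIC)
def W(x,y,z): return (.628+c*x/1e3-s*y/1e3,.0474+s*x/1e3+c*y/1e3,z/1e3)
def q(d,w,x0,y0,k): return tuple(int(round(t)) for t in (proj(d,w)-[x0,y0]+.5)*k-.5)
for d,im,x0,y0,k in((a,A,235,125,10),(b,B,280,170,11)):
    for y in(85,45,0,-45,-85): 
        cv2.circle(im,q(d,W(0,y-4,41),x0,y0,k),2,(0,255,0),-1)
    for y in(45,-45): cv2.circle(im,q(d,W(15.5,y,90),x0,y0,k),2,(255,255,0),-1)
cv2.imwrite('pics/A13.png',A[:,:,::-1]);cv2.imwrite('pics/B13.png',B[:,:,::-1])
E
```

```text
(no output)
```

View pics/A13.png

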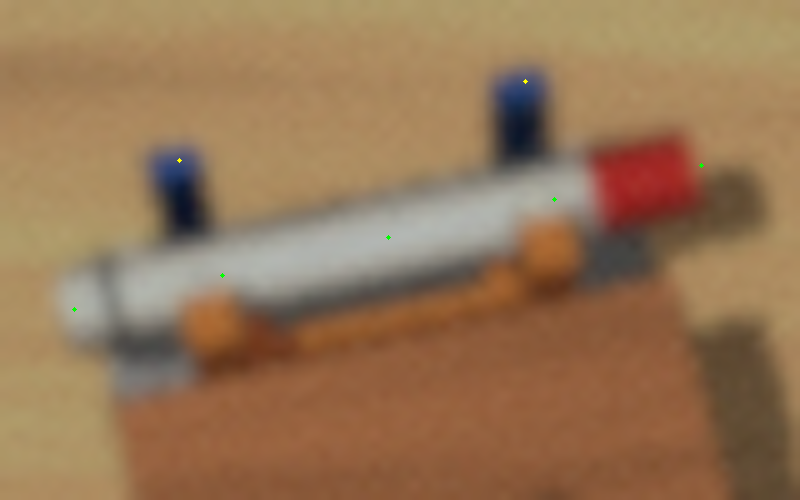

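View pics/B13.png

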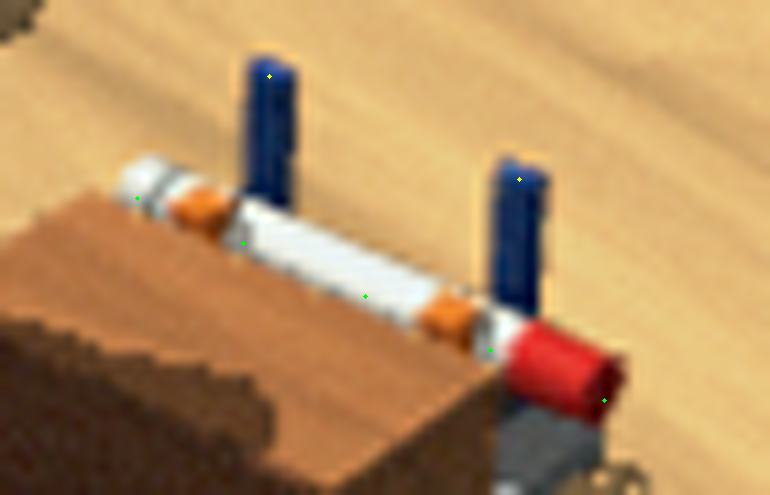

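```bash
python3 - <<'E'
from h import *
a=ld('pics/top12.npz');b=ld('pics/side12.npz')
# hand-read end centres of axis (crop px), top x10, side x11 ; dark ring too
ct=lambda u,v:np.array([(u+.5)/10-.5+235,(v+.5)/10-.5+125]); cs=lambda u,v:np.array([(u+.5)/11-.5+280,(v+.5)/11-.5+170])
def tri(p,q):
    P=[d['K']@np.linalg.inv(d['T'])[:3] for d in(a,b)]
    X=cv2.triangulatePoints(P[0],P[1],p.reshape(2,1),q.reshape(2,1));return (X[:3]/X[3]).ravel()
pts={'L':(ct(62,306),cs(128,182)),'R':(ct(692,176),cs(603,388)),'band':(ct(598,193),cs(522,345)),'upL':(ct(178,163),cs(271,70)),'upR':(ct(522,84),cs(522,174))}
X={k:tri(*v) for k,v in pts.items()}
for k,v in X.items():print(k,np.round(v*1e3,1))
f=lambda p,q:(np.arctan2(X[q][0]-X[p][0],X[p][1]-X[q][1]),(X[q][2]-X[p][2])/np.linalg.norm(X[p]-X[q]))
print('rod yaw,tilt',f('L','R'),'up',f('upL','upR'))
# top-only red/white mask axis
im=a['im'][125:175,235:315];h=cv2.cvtColor(im,cv2.COLOR_RGB2HSV)
m=((h[...,1]<55)&(h[...,2]>135))|(((h[...,0]<5)|(h[...,0]>174))&(h[...,1]>150))
n,l,s,cc=cv2.connectedComponentsWithStats(cv2.morphologyEx((m*255).astype(np.uint8),cv2.MORPH_CLOSE,np.ones((3,3))))
i=1+np.argmax(s[1:,4]);p=np.argwhere(l==i)[:,::-1].astype(np.float32)
print(s[i],cv2.fitLine(p,cv2.DIST_HUBER,0,.01,.01).ravel())
E
```

```text
L [607.9 129.   45.6]
R [647.1 -38.   44.6]
band [639.6 -12.4  49. ]
upL [631.9  94.4  92.2]
upR [653.6   7.3  91.5]
rod yaw,tilt (np.float64(0.23066105116920868), np.float64(-0.00561851105659102)) up (np.float64(0.24441960956036668), np.float64(-0.008435734262893782))
[  6  14  64  20 407] [ 0.9780697  -0.20827764 36.884285   23.179491  ]
```

View pics/side12.png

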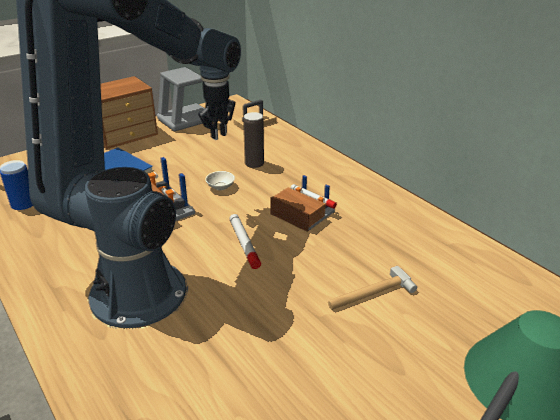

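The tumbler (254,140), dish (220,180) and hammer (372,290) are where they started, the mandrel is in the clip, and the gripper is clear of everything.

```bash
python3 -c "
from h import *
print(robot.finish_job())"
```

```text
the job is handed in; nothing more can be done
None
```

The mandrel is in its clip stand with the jaw closed over it, and I handed the job in after about 9 s of the 38 s allowed. I gripped the smaller rod at its middle on the shelf of the smaller stand and carried it over the clip. There I felt for the blue uprights, then pushed the rod down past the jaw.

- **Seating:** the push past the jaw read about 16 N when I checked part-way. It then stopped on the saddles at about 37 N, 26 mm below first contact with the noses, which matches the mouth-to-seat distance.
- **Position:** triangulated against the uprights, the rod is about 0.6 mm off across the clip and 1.6 mm off along it. It is level, with its direction about 0.014 rad off the clip's.
- **Jaw and surroundings:** by eye, the jaw is closed over the rod, and the tumbler, dish and hammer are where they started. The gripper is clear of everything.

Two readings disagreed slightly:
- **Height:** triangulation puts the axis at about 45 mm, against 41 mm at the seat. The uprights also read about 2 mm high, so I relied on the contact heights instead.
- **Direction:** the top view alone suggested the rod was 0.02 to 0.03 rad off the clip's direction, more than the two-view figure but still under the 0.05 limit.

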